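# Time the pulley and hold back the belt tensioner of a dumpling machine

## Task

Get this dumpling machine ready for its new drive belt. First turn the big toothed pulley so that the notch in its rim faces the fixed pointer beside it; then push the sprung tensioner arm back by its upright post, past its ratchet click and through at least three quarters of its travel, and keep holding it there: finish while still holding the arm back, with the notch still on the pointer, so that a colleague can slip the belt on. Leave the bowl, the tissue box and the spoon where they are.

Things in the scene. Friction and masses are not known exactly. Their poses are not given: they have to be found in the camera images.
- machine: low metal machine, drive cover off, fixed to the table; deck 70 mm high, x -120 to 150, y -170 to 170 mm; origin on the table, x away from the robot at yaw 0, y left. On deck: big pulley (axis x -20, y 100), small pulley to leave (x -20, y -100, 106 mm high), tensioner arm (pivot x 50, y -110), pawl (x 90 to 140, y -110, 104 mm high). Past the deck a head 85 mm high. The post is its highest part.
- pulley (a joint): angle of the big pulley (80 mm across, toothed to 87 mm, top face 100 mm above the table) about its upright axis, rad, counter-clockwise from above positive; 0 when the notch faces the pointer. It starts between 0.45 and 1.4, turns with light friction (0.06 N m) and stays where it is left. No springs; limits at -3 and 3
- pulley_grip (a point): on the pulley's axis, 114 mm above the table, the middle of an upright steel grip bar on the pulley's top face: 14 mm thick, 52 mm long, 28 mm high (100 to 128 mm above the table). The bar's length lies along the line from the axis to the notch; at joint 0 that is the machine's y axis
- notch (a point): the notch, a dark slot 8 mm wide cut into the pulley's rim where one tooth is missing; point at the rim, on the top face, 40 mm from the axis
- mark (a point): tip of the fixed pointer, a small steel fin 6 mm wide and 26 mm high on the deck, on the machine's -y side of the big pulley, 46 mm from its axis; top 96 mm above the table
- tensioner (a joint): angle of the tensioner arm, rad: 0 at rest, growing clockwise from above (post moves to the machine's +x), stop at 0.66. A spring drives it to 0: at the post 4 N at 0, 9 N at 0.6, some 5 N more while its tooth lifts the pawl (about 0.1 to 0.25). The pawl clicks in behind the tooth at about 0.37; let go after that, the arm falls back to there. Held back as asked: beyond 0.48
- pivot (a point): the arm's pivot axis, 74 mm above the table
- post_top (a point): middle of the top of the upright round post at the arm's free end, 150 mm above the table, 115 mm from the pivot; post 14 mm across, 44 mm high, on a white idler roller 36 mm across whose top is 106 mm above the table. At joint 0 the arm points along the machine's y, leaning 0.10 rad towards -x. Around the resting post 45 mm are free on every side
- bowl: white bowl, 124 mm across, 62 mm high, loose beside the machine; origin at the middle of its underside; leave it alone
- tissues: cardboard tissue box 200 x 110 x 85 mm with a tuft of paper on top to 125 mm, loose beside the machine; origin at the middle of its underside; leave it alone
- spoon: wooden spoon 220 mm long lying on the table left of the machine; origin at the middle of its underside; leave it alone

How it is judged:
On the way, in this order (a step that is already met when the one before it is completed fails the run):
1. the notch faces the pointer (within 0.15 rad) while the tensioner arm is still forward (value of joint pulley between -0.15 and 0.15 rad and value of joint tensioner below 0.15 rad), for 0.3 s.
2. the tensioner arm is pushed back past its click (value of joint tensioner above 0.48 rad), for 0.2 s.
At the end, for the whole second after the job is handed in: the robot still holds the tensioner arm back beyond 0.48 rad (past the click at about 0.37, so that the pawl carries nothing) with more than 2 N of contact and the arm still, and the notch faces the pointer within 0.15 rad (value of joint pulley between -0.15 and 0.15 rad and value of joint tensioner above 0.48 rad and velocity of joint tensioner between -0.1 and 0.1 rad/s and contact force between any of the fingers, the arm and tensioner above 2 N); the arm keeps its last pose, push and grip.
It fails at once if the bowl is pushed more than 30 mm (distance of bowl from where it was at the start of the episode above 0.03 m).
It fails at once if the tissue box is pushed more than 30 mm (distance of tissues from where it was at the start of the episode above 0.03 m).
It fails at once if the spoon is pushed more than 30 mm (distance of spoon from where it was at the start of the episode above 0.03 m).
It also fails if it takes over 45 s, if anything falls off the work surface, if the arm or the gripper's body presses on something with over 40 N, if the wrist force passes 120 N, or if a joint passes its speed limit or range.

## Robot

A 7-joint arm with a two-finger parallel gripper is mounted at the origin on the work surface. World frame = base frame: x ahead of the robot, y to its left, z up, the work surface at z = 0. Lengths are in m, angles in rad, forces in N, time in s.
With the tool pointing down it reaches from about 0.35 to 0.775 m from the base axis. Payload 3.1 kg.
Tool frame: the origin (TCP) lies on the centre line of the jaws, within the pads' length; the fingertips stand 11 mm ahead of it and the grasp point (between the pads) lies 8 mm behind it (env.tips_ahead is the y of the fingertips in the tool frame, in m); y points along the fingers, x is the direction in which the jaws open and shut, and the axes are right-handed (so a half turn about y gives the same grasp; the last joint's range is limited). The gripper opens to 85 mm and grips with 20 to 120 N. Pads are 22 mm wide; open, the fingers measure 114 mm over their backs; the gripper's body (76 mm by 85 mm) begins 54 mm behind the grasp point. The pads swing forward as they close: fully open they stand 13 mm farther back than shut.
Start: joints at [-1.378, 0.311, 0.014, 1.512, -0.004, 1.319, -0.027], TCP at [0.128, 0.535, 0.242] pointing down, gripper open.
Joint ranges: [-2.7, 2.7], [-0.3, 1.91], [-1.27, 1.3], [0.12, 2.57], [-1.44, 4.58], [0.2, 2.03], [-3.05, 3.05]. Speed limits (rad/s): [2.79, 2.79, 3.14, 3.14, 3.14, 3.14, 3.14].

## Interface

Orientations are given as a unit quaternion [x, y, z, w].
In Python, from plant import sensors, cams, finish_job, env gives the robot as it stands.
- The arm moves only by the shell command python3 -m pendant 'ROWS' [OPENING] [FORCE]. ROWS is JSON, a list of rows, each an object with "slide": the shift along the world's x, y, z in mm, a list of three; "spin": the turn about the world's z in degrees. A call has 1 to 20 rows; each row shifts and turns the commanded pose from where the row before left it; what a row does not reach is not made up. A row lasts 1/12 s, in which the tool goes at most 41.7 mm and 7.16 degrees, less where a joint would pass 70% of its speed; a pose out of reach is approached as far as the arm can. A call is refused whole if a number of a shift passes 41.7 or a number of a turn 7.16, either way. A call with a gripper value outside its range is refused whole. OPENING is the finger opening in mm, from 0 to 85.4, set as the call begins (- or left out, the last holds). The fingers move at their own pace and stop on an object; FORCE is the grip in N (left out, the last holds). Time passes only in rows, so rows that do not move let the fingers close. It gives the time, the measured TCP pose, the force and the opening at its end, in the units of the state.
- sensors.get_obs(): the state, without advancing time (a new reading comes with each control period).
- cams.camera(name): name is "scene" or "top" or "wrist"; returns a dict with "pixels" (480x640x3 uint8, red, green, blue), "z_map" (480x640 float32, m along the optical axis (not along the pixel's ray), 0 where there is no reading), "K" (3x3 intrinsics, pixels), "world_from_camera" (4x4, takes a point from camera to world coordinates); the wrist camera has in their place "T_tool_cam" (4x4, takes a point from camera to tool coordinates, whose origin is the TCP and whose axes are the tool frame's). Camera axes: x right, y down, z forward; pixel columns grow to the right and rows downward; lengths in m; the calibration is good to about 2 mm. A picture is of the moment at which its call begins: read the wrist's pose just before it.
- finish_job(): hands the job in, once; it reports no verdict.
The state is a dict: "time": time; "joints": joint angles; "qd": joint speeds; "effort": joint torques, N m; "eef_pos": TCP position; "tool_rot": TCP orientation; "wrist_force": force on the tool from outside, world axes, zero at the start; "torque": the same for the moment, N m; "width": finger opening in m.
Only numpy, scipy, OpenCV 4.12 (cv2) and the standard library are available. Lean on these libraries where they do the work, as an engineer would, in place of code of your own. Each camera call takes 0.05 s, during which the arm holds its last target. There are 200 camera calls.

## Working session

There is one attempt and no reset: what is moved stays moved. The work goes in short steps, Python scripts to look and compute and a shell command to move; the robot and the scene stay as the last step left them, time stands still between calls to the robot, and variables do not carry over. Pictures are saved under pics/ and viewed, about 8 in all and at most 12, crops included, and the job is handed in when it is done.

```bash
mkdir -p pics; ls
cat > h.py <<'E'
from plant import sensors,cams,env
import numpy as np,cv2
def shot(n,f):
    c=cams.camera(n); cv2.imwrite('pics/'+f+'.png',c['pixels'][:,:,::-1]); np.savez('pics/'+f+'.npz',**c); return c
def world(c,T=None):
    T=c['world_from_camera'] if T is None else T
    v,u=np.mgrid[:480,:640]; z=c['z_map']; K=c['K']
    P=np.stack([(u-K[0,2])/K[0,0]*z,(v-K[1,2])/K[1,1]*z,z,np.ones_like(z)],-1)@T.T
    return P[...,:3]
E
python3 - <<'E'
from h import *
o=sensors.get_obs();print(o)
a=shot('top','top1');b=shot('scene','scene1')
for c in(a,b):
    print(c['K'].round(1).tolist(),c['world_from_camera'].round(3).tolist(),(c['z_map']>0).mean())
E
```

```text
pics
{'time': 0.0, 'joints': array([-1.37770541,  0.3117131 ,  0.01399219,  1.51312364, -0.0043867 ,
        1.31917648, -0.02719798]), 'qd': array([-8.46169332e-05,  1.38547834e-04, -7.20936908e-04, -2.71540676e-03,
       -1.67991557e-03,  5.38846495e-04, -1.23395409e-03]), 'effort': array([-7.31460204e-05, -3.79917741e+01,  1.45743387e-01, -2.30591011e+01,
        1.19775519e-02,  1.36897102e-02, -4.71232759e-07]), 'eef_pos': array([0.12777566, 0.53420512, 0.24120106]), 'tool_rot': array([ 0.5556567 ,  0.43737936, -0.43865642, -0.55454979]), 'wrist_force': array([-0.08874274,  0.18210303,  0.43569116]), 'torque': array([-0.05228869, -0.00754041,  0.01667917]), 'width': 0.0854462403254515}
[[484.0, 0.0, 317.1], [0.0, 484.0, 239.0], [0.0, 0.0, 1.0]] [[-0.016, -0.997, 0.079, 0.452], [-1.0, 0.015, -0.019, 0.145], [0.018, -0.08, -0.997, 1.318], [0.0, 0.0, 0.0, 1.0]] 0.9962727864583333
[[449.6, 0.0, 317.1], [0.0, 449.6, 238.2], [0.0, 0.0, 1.0]] [[-0.752, 0.572, -0.329, 0.911], [0.659, 0.648, -0.382, 0.554], [-0.005, -0.504, -0.864, 1.039], [0.0, 0.0, 0.0, 1.0]] 0.9960091145833333
```

View pics/top1.png

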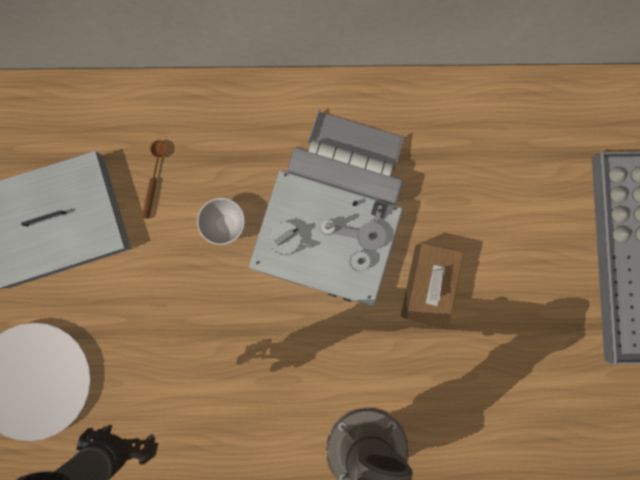

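View pics/scene1.png

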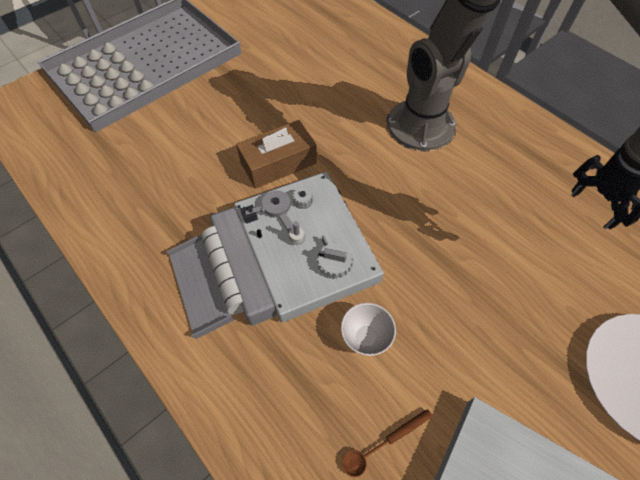

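The top view shows the machine (deck corners about (283,172), (400,208), (372,303), (250,267)), bar at (288,237), post at (328,227), bowl at (221,221) and tissue box at (433,283). The scene view agrees (bar (333,254), post (296,230)). Next I fit these from depth in both views.

```bash
cat > m.py <<'E'
from h import *
for f in('top1','scene1'):
    c=dict(np.load('pics/'+f+'.npz')); P=world(c).reshape(-1,3); 
    px=P[(abs(P[:,0]-.47)<.3)&(abs(P[:,1]-.12)<.25)]
    d=px[(abs(px[:,2]-.07)<.006)]
    # keep the main component via raster
    img=np.zeros((300,300),np.uint8); ij=((d[:,:2]-[.3,-.1])/.002).astype(int).clip(0,299); img[ij[:,0],ij[:,1]]=255
    img=cv2.morphologyEx(img,cv2.MORPH_CLOSE,np.ones((5,5)))
    img=cv2.morphologyEx(img,cv2.MORPH_OPEN,np.ones((9,9)))
    n,l,s,ce=cv2.connectedComponentsWithStats(img); k=1+s[1:,4].argmax()
    q=np.argwhere(l==k).astype(np.float32)*.002+[.3,-.1]
    (ctr,sz,an)=cv2.minAreaRect((q*1000).astype(np.float32)); print(f,'deck',ctr,sz,an,'z',np.median(d[:,2]))
    hi=px[(px[:,2]>.108)&(px[:,2]<.16)]
    img=np.zeros((300,300),np.uint8); ij=((hi[:,:2]-[.3,-.1])/.002).astype(int).clip(0,299); img[ij[:,0],ij[:,1]]=255
    img=cv2.morphologyEx(img,cv2.MORPH_CLOSE,np.ones((3,3)))
    n,l,s,ce=cv2.connectedComponentsWithStats(img); lab=l[ij[:,0],ij[:,1]]
    for k in range(1,n):
        g=hi[lab==k]
        if len(g)<6: continue
        t=g[g[:,2]>g[:,2].max()-.008]; r=cv2.minAreaRect((t[:,:2]*1000).astype(np.float32))
        print(' blob',len(g),'zmax',g[:,2].max().round(4),'top',len(t),np.median(t,0).round(4),'rect',np.round(r[0]),np.round(r[1]),round(r[2],1))
E
python3 m.py
python3 - <<'E'
import cv2
a=cv2.imread('pics/top1.png')[165:310,240:410]
b=cv2.imread('pics/scene1.png')[170:320,230:390]
a=cv2.resize(a,None,fx=3.5,fy=3.5,interpolation=2)[:, :]
cv2.imwrite('pics/c1.png',a)
E
```

```text
top1 deck (558.7133178710938, 95.59374237060547) (342.4342346191406, 274.8393859863281) 71.896240234375 z 0.06909454830477935
 blob 7 zmax 0.1104 top 7 [0.4968 0.0114 0.1094] rect [493.  14.] [10.  8.] 89.3
 blob 128 zmax 0.1328 top 96 [0.5537 0.2047 0.1274] rect [556. 204.] [14. 51.] 34.5
 blob 38 zmax 0.1516 top 25 [0.5816 0.0962 0.1492] rect [582.  95.] [12. 10.] 86.9
scene1 deck (558.9332275390625, 100.24226379394531) (342.36102294921875, 272.4078674316406) 71.72289276123047 z 0.06985767594715142
 blob 204 zmax 0.1324 top 124 [0.5582 0.2069 0.1276] rect [558. 208.] [16. 51.] 31.3
 blob 83 zmax 0.1534 top 28 [0.5846 0.0996 0.1492] rect [584.  99.] [12. 12.] 32.7
```

View pics/c1.png

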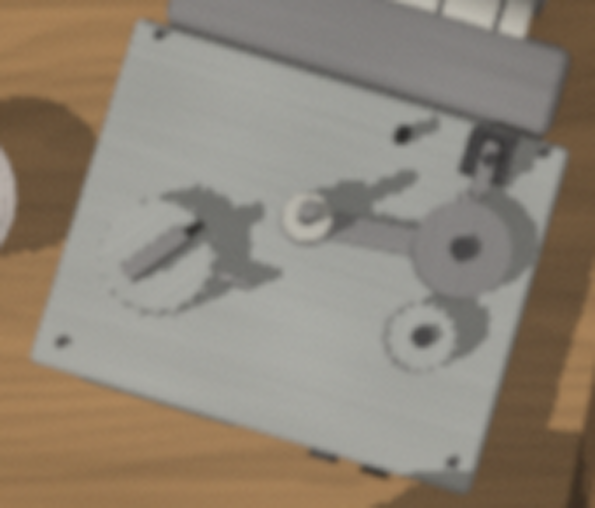

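```bash
R='{"slide":[26.8,-20.6,0],"spin":-2.8}'; python3 -m pendant '[{"slide":[26.8,-20.6,0],"spin":-2.8},{"slide":[26.8,-20.6,0],"spin":-2.8},{"slide":[26.8,-20.6,0],"spin":-2.8},{"slide":[26.8,-20.6,0],"spin":-2.8},{"slide":[26.8,-20.6,0],"spin":-2.8},{"slide":[26.8,-20.6,0],"spin":-2.8},{"slide":[26.8,-20.6,0],"spin":-2.8},{"slide":[26.8,-20.6,0],"spin":-2.8},{"slide":[26.8,-20.6,0],"spin":-2.8},{"slide":[26.8,-20.6,0],"spin":-2.8},{"slide":[26.8,-20.6,0],"spin":-2.8},{"slide":[26.8,-20.6,0],"spin":-2.8},{"slide":[26.8,-20.6,0],"spin":-2.8},{"slide":[26.8,-20.6,0],"spin":-2.8},{"slide":[26.8,-20.6,0],"spin":-2.8},{"slide":[26.8,-20.6,0],"spin":-2.8},{"slide":[0,0,0],"spin":0},{"slide":[0,0,0],"spin":0}]' 50
cat > w.py <<'E'
import sys
from h import *
from scipy.spatial.transform import Rotation as R
f=sys.argv[1]
o=sensors.get_obs(); T=np.eye(4); T[:3,:3]=R.from_quat(o['tool_rot']).as_matrix(); T[:3,3]=o['eef_pos']
c=shot('wrist',f); P=world(c,T@c['T_tool_cam']); np.save('pics/'+f+'_P.npy',P)
print('tcp',o['eef_pos'].round(4),'toolx deg',np.degrees(np.arctan2(T[1,0],T[0,0])).round(1),'down',T[:3,1].round(3),'F',o['wrist_force'].round(1),'w',o['width'])
p=P[c['z_map']>0]
for nm,ctr,lo,hi in(('bar',(.557,.206),.118,.136),('post',(.583,.097),.14,.158)):
    g=p[(np.hypot(p[:,0]-ctr[0],p[:,1]-ctr[1])<.035)&(p[:,2]>lo)&(p[:,2]<hi)]
    if len(g)>20:
        g=g[g[:,2]>np.percentile(g[:,2],95)-.005]
        r=cv2.minAreaRect((g[:,:2]*1000).astype(np.float32)); print(nm,len(g),'z',np.median(g[:,2]).round(4),np.round(r[0],1),np.round(r[1],1),round(r[2],1))
E
python3 w.py w1
```

```text
time: 1.6
eef_pos: [0.558, 0.2022, 0.2414]
tool_rot: [0.681, 0.191, -0.192, -0.68]
wrist_force: [-0.6, 0.8, -0.1]
width: 0.05
tcp [0.558  0.2022 0.2414] toolx deg 31.4 down [-0.001 -0.002 -1.   ] F [-0.6  0.8 -0.1] w 0.05001069555328342
bar 1263 z 0.1285 [556.7 206.2] [14.  52.4] 34.9
post 258 z 0.1505 [582.5  98.3] [13.3 13.5] 36.4
```

View pics/w1.png

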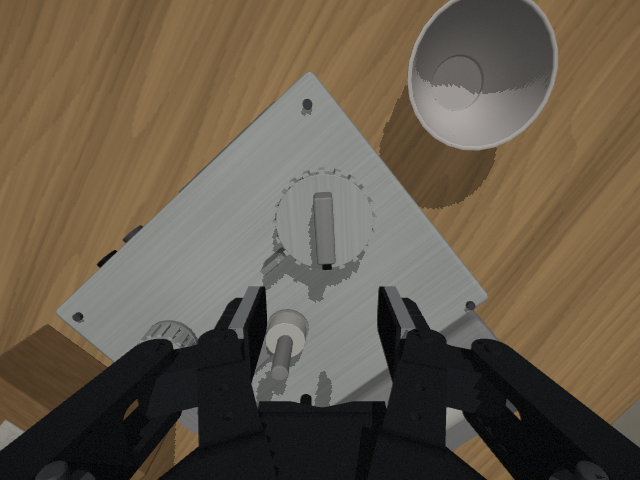

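The wrist view shows the bar upright at (324,228), with the dark notch at its lower end (326,267) and the pointer at (272,262). The bar top is at z 0.1285, centre (0.5567, 0.2062), with the jaw axis at 34.9°. I go down and grip.

```bash
python3 -m pendant '[{"slide":[-1.3,4,0],"spin":3.5},{"slide":[0,0,-32]},{"slide":[0,0,-32]},{"slide":[0,0,-32]},{"slide":[0,0,-20]},{"slide":[0,0,-10]},{"slide":[0,0,0]},{"slide":[0,0,0]},{"slide":[0,0,0]}]' 45; python3 -m pendant '[{"slide":[0,0,0]},{"slide":[0,0,0]},{"slide":[0,0,0]},{"slide":[0,0,0]},{"slide":[0,0,0]},{"slide":[0,0,0]},{"slide":[0,0,0]},{"slide":[0,0,0]}]' 0 40
```

```text
invalid input at $[1]: expected keys slide, spin
invalid input at $[0]: expected keys slide, spin
```

Run:
```python
from h import *
P=np.load('pics/w1_P.npy'); 
ax=np.array([.5567,.2062]);d=P[...,:2]-ax;r=np.hypot(d[...,0],d[...,1])
m=(r>.045)&(r<.075)&(P[...,2]>.088)&(P[...,2]<.1)
a=np.degrees(np.arctan2(d[...,1],d[...,0]))[m]; print(m.sum(),np.percentile(a,[5,50,95]),r[m].min())
v,u=np.nonzero(m);print(np.median(u),np.median(v))
```

```text
225 [-111.26838656 -108.89036875 -105.82428404] 0.045638671028365344
272.0 263.0
```

```bash
python3 -m pendant '[{"slide":[-1.3,4,0],"spin":3.5},{"slide":[0,0,-32],"spin":0},{"slide":[0,0,-32],"spin":0},{"slide":[0,0,-32],"spin":0},{"slide":[0,0,-20],"spin":0},{"slide":[0,0,-10],"spin":0},{"slide":[0,0,0],"spin":0},{"slide":[0,0,0],"spin":0},{"slide":[0,0,0],"spin":0}]' 45; python3 -m pendant '[{"slide":[0,0,0],"spin":0},{"slide":[0,0,0],"spin":0},{"slide":[0,0,0],"spin":0},{"slide":[0,0,0],"spin":0},{"slide":[0,0,0],"spin":0},{"slide":[0,0,0],"spin":0},{"slide":[0,0,0],"spin":0},{"slide":[0,0,0],"spin":0}]' 0 40
```

```text
time: 2.4
eef_pos: [0.5565, 0.2103, 0.1182]
tool_rot: [-0.674, -0.216, 0.213, 0.674]
wrist_force: [0.3, 1.1, 1.0]
width: 0.0449
time: 3.07
eef_pos: [0.5557, 0.2091, 0.1179]
tool_rot: [-0.674, -0.214, 0.214, 0.674]
wrist_force: [-2.0, 0.0, 5.0]
width: 0.0132
```

```bash
python3 -m pendant '[{"slide":[0.5,-2,0],"spin":-3},{"slide":[0,0,0],"spin":-4.3},{"slide":[0,0,0],"spin":-4.3},{"slide":[0,0,0],"spin":-4.3},{"slide":[0,0,0],"spin":-4.3},{"slide":[0,0,0],"spin":-4.3},{"slide":[0,0,0],"spin":-4.3},{"slide":[0,0,0],"spin":-4.3},{"slide":[0,0,0],"spin":-4.3},{"slide":[0,0,0],"spin":-4.3},{"slide":[0,0,0],"spin":-4.3},{"slide":[0,0,0],"spin":-4.3},{"slide":[0,0,0],"spin":-3.2},{"slide":[0,0,0],"spin":0},{"slide":[0,0,0],"spin":0},{"slide":[0,0,0],"spin":0},{"slide":[0,0,0],"spin":0},{"slide":[0,0,0],"spin":0}]'; python3 w.py w2
```

```text
time: 4.57
eef_pos: [0.5581, 0.2095, 0.1179]
tool_rot: [-0.697, 0.11, -0.113, 0.7]
wrist_force: [4.6, 4.4, 3.8]
width: 0.0133
tcp [0.5581 0.2095 0.1179] toolx deg -18.1 down [ 0.005  0.004 -1.   ] F [4.6 4.4 3.8] w 0.013343579215853753
bar 3183 z 0.1289 [556.9 206.9] [42.2 44.5] 24.2
```

```bash
python3 -m pendant '[{"slide":[0,0,0],"spin":0},{"slide":[0,0,0],"spin":0},{"slide":[0,0,0],"spin":0},{"slide":[0,0,0],"spin":0},{"slide":[0,0,0],"spin":0},{"slide":[0,0,15],"spin":0},{"slide":[0,0,25],"spin":0},{"slide":[0,0,30],"spin":0},{"slide":[0,0,30],"spin":0},{"slide":[0,0,23],"spin":0},{"slide":[0,0,0],"spin":0},{"slide":[0,0,0],"spin":0},{"slide":[0,0,0],"spin":0}]' 45; python3 w.py w3
```

```text
time: 5.7
eef_pos: [0.5552, 0.2071, 0.2383]
tool_rot: [0.698, -0.113, 0.112, -0.698]
wrist_force: [0.2, 0.5, -0.2]
width: 0.045
tcp [0.5552 0.2071 0.2383] toolx deg -18.3 down [-0.002 -0.001 -1.   ] F [ 0.2  0.5 -0.2] w 0.044957837429310483
bar 1293 z 0.1284 [556.7 206.7] [51.7 13.8] 71.4
```

View pics/w3.png

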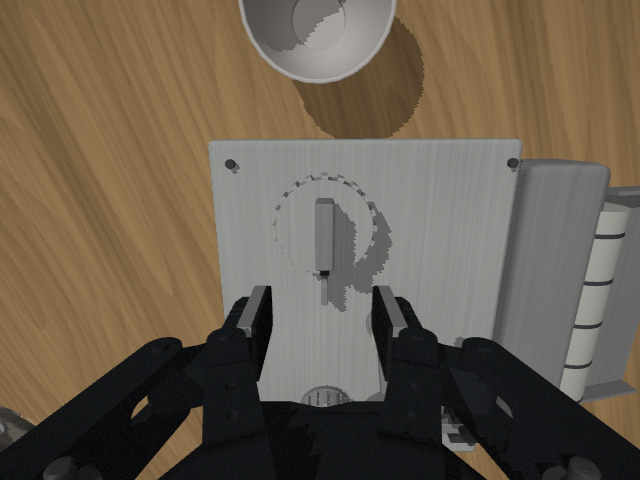

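The notch at (324,273) is in line with the pointer at (324,290), and the bar measures -18.6° against a machine yaw of about -18.5°. On to the post.

```bash
python3 -m pendant '[{"slide":[6.9,-27.2,0],"spin":0},{"slide":[6.9,-27.2,0],"spin":0},{"slide":[6.9,-27.2,0],"spin":0},{"slide":[6.8,-27.2,0],"spin":0},{"slide":[0,0,0],"spin":0},{"slide":[0,0,0],"spin":0},{"slide":[0,0,-25],"spin":0},{"slide":[0,0,-30],"spin":0},{"slide":[0,0,-30],"spin":0},{"slide":[0,0,-20],"spin":0},{"slide":[0,0,-5],"spin":0},{"slide":[0,0,0],"spin":0},{"slide":[0,0,0],"spin":0},{"slide":[0,0,0],"spin":0}]' 45;  python3 - <<'E'
from h import *
shot('scene','s2'); a=cv2.imread('pics/s2.png')[170:300,230:390]
cv2.imwrite('pics/s2c.png',cv2.resize(a,None,fx=4,fy=4,interpolation=2))
E
```

```text
time: 6.92
eef_pos: [0.5847, 0.099, 0.1309]
tool_rot: [-0.698, 0.111, -0.113, 0.699]
wrist_force: [0.1, 0.2, 0.3]
width: 0.0447
```

View pics/s2c.png

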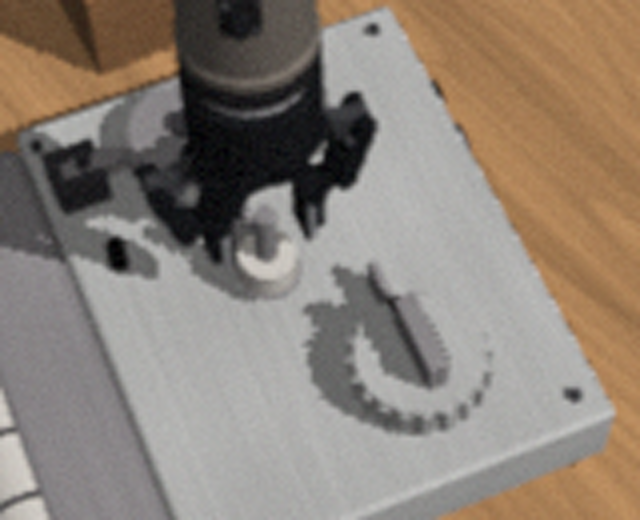

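The post stands between the open fingers at (265,225), and the notch and pointer are still in line. I close on it and push it along the arc.

```bash
python3 -m pendant '[{"slide":[0,0,0],"spin":0},{"slide":[0,0,0],"spin":0},{"slide":[0,0,0],"spin":0},{"slide":[0,0,0],"spin":0},{"slide":[0,0,0],"spin":0},{"slide":[0,0,0],"spin":0},{"slide":[0,0,0],"spin":0}]' 0 50; python3 -m pendant '[{"slide":[5.4,-1.8,0],"spin":0},{"slide":[5.4,-1.8,0],"spin":0},{"slide":[5.5,-1.8,0],"spin":0},{"slide":[5.5,-1.9,0],"spin":0},{"slide":[4.9,-3,0],"spin":0},{"slide":[4.9,-3,0],"spin":0},{"slide":[4.9,-3,0],"spin":0},{"slide":[5,-3,0],"spin":0},{"slide":[4.4,-3.7,0],"spin":0},{"slide":[4.4,-3.7,0],"spin":0},{"slide":[4.3,-3.6,0],"spin":0},{"slide":[4.3,-3.6,0],"spin":0},{"slide":[0,0,0],"spin":0},{"slide":[0,0,0],"spin":0},{"slide":[0,0,0],"spin":0},{"slide":[0,0,0],"spin":0}]'
cat > q.py <<'E'
from h import *
import sys
f=sys.argv[1]
for n in('scene','top'):
    c=shot(n,f+n); P=world(c).reshape(-1,3)
    g=P[(np.hypot(P[:,0]-.557,P[:,1]-.206)<.035)&(P[:,2]>.122)&(P[:,2]<.136)]
    if len(g)>20: print(n,'bar',len(g),cv2.minAreaRect((g[:,:2]*1000).astype(np.float32)))
o=sensors.get_obs();print(o['eef_pos'],o['wrist_force'],o['width'])
for ax in (np.array([.5585,.098]),):
    y=np.radians(-18.4);X=np.array([np.cos(y),np.sin(y)]);Y=np.array([-X[1],X[0]])
    d=o['eef_pos'][:2]-(ax+35*X*.001-110*Y*.001); print('arm q',np.arctan2(d@X,d@Y)+.1,np.hypot(*d))
a=cv2.imread('pics/'+f+'scene.png')[170:300,230:390]
cv2.imwrite('pics/'+f+'c.png',cv2.resize(a,None,fx=4,fy=4,interpolation=2))
E
python3 q.py f1
```

```text
time: 7.55
eef_pos: [0.5836, 0.0987, 0.1303]
tool_rot: [-0.698, 0.112, -0.112, 0.698]
wrist_force: [-3.6, 0.3, 5.1]
width: 0.0125
time: 8.88
eef_pos: [0.641, 0.0719, 0.1303]
tool_rot: [-0.695, 0.112, -0.109, 0.702]
wrist_force: [-6.1, 8.0, 7.4]
width: 0.0125
scene bar 129 ((557.5657958984375, 207.73934936523438), (51.044273376464844, 14.194263458251953), 71.4472427368164)
top bar 116 ((555.4528198242188, 204.4074249267578), (50.76589584350586, 14.011116981506348), 72.22090148925781)
[0.6409609  0.07192497 0.13024883] [-5.70717636  8.19726324  7.70945837] 0.012409262623866999
arm q 0.5332417327647114 0.12261520568997382
```

View pics/f1c.png

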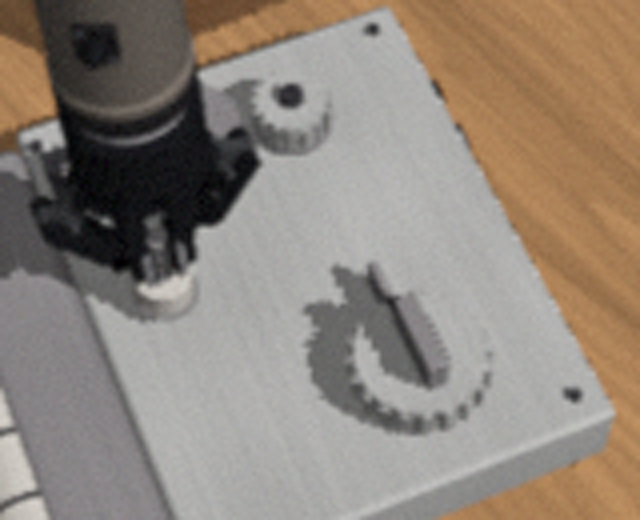

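The post is held back and the bar and notch are unmoved, with the tensioner estimated at about 0.53–0.55. I add a small margin and let it settle.

```bash
python3 -m pendant '[{"slide":[2,-2,0],"spin":0},{"slide":[1.5,-2,0],"spin":0},{"slide":[0,0,0],"spin":0},{"slide":[0,0,0],"spin":0},{"slide":[0,0,0],"spin":0},{"slide":[0,0,0],"spin":0},{"slide":[0,0,0],"spin":0},{"slide":[0,0,0],"spin":0},{"slide":[0,0,0],"spin":0},{"slide":[0,0,0],"spin":0}]'; python3 q.py f2
python3 - <<'E'
from h import *
for f in('f2top','f2scene'):
    P=world(dict(np.load('pics/'+f+'.npz'))).reshape(-1,3)
    g=P[(np.hypot(P[:,0]-.642,P[:,1]-.068)<.026)&(P[:,2]>.1)&(P[:,2]<.109)]
    print(f,len(g), cv2.minEnclosingCircle((g[:,:2]*1000).astype(np.float32)) if len(g)>5 else '')
E
```

```text
time: 9.82
eef_pos: [0.6448, 0.0685, 0.1303]
tool_rot: [-0.695, 0.112, -0.109, 0.702]
wrist_force: [-4.8, 7.7, 8.1]
width: 0.0122
scene bar 134 ((557.5818481445312, 207.4561004638672), (53.00880432128906, 14.164587020874023), 70.5718765258789)
top bar 117 ((555.8350830078125, 204.32791137695312), (50.989131927490234, 14.002307891845703), 71.64244079589844)
[0.64478647 0.06848719 0.13025602] [-5.49469867  8.48231448  6.77922992] 0.012843237820646447
arm q 0.5751140574477339 0.1228376831449619
f2top 0 
f2scene 63 ((643.6876220703125, 65.59391021728516), 17.507883071899414)
```

```bash
python3 -c "
from plant import finish_job; print(finish_job())"
```

```text
the job is handed in; nothing more can be done
None
```

I gripped the bar on the big pulley and turned it about 53° clockwise so the notch faces the pointer. I then gripped the tensioner post, pushed it back along its arc, and handed the job in while still holding it, at about 10 s of robot time.

**Pulley:** in the last check the bar measured about -18° to -19°, against a pointer direction of -18° to -19°. That puts the notch within about 0.02 rad of the pointer.

**Tensioner:** the estimates put the arm between 0.575 and 0.61 rad, above the 0.48 required. They came from the gripper position relative to the pivot (0.575), how far the post had moved (0.60), and the idler roller in the scene camera (0.61). The lowest one gave an arm length of 123 mm instead of 115 mm, so there is some error in the gripper or pivot position. The top camera could not see the roller to confirm.

**Holding:** the gripper was closed on the post with a 50 N grip, and the wrist force was steady at about 10 N sideways.

**Bowl, tissue box and spoon:** I kept the gripper well above and away from them, but did not measure their positions again at the end.

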